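Clamp the gel tray, then hold the viewer's sprung shield half open

ROBOT

A 7-joint arm with a two-finger parallel gripper is mounted at the origin on a cart in front of the work surface, level with it; the furniture and walls round the work are solid. World frame = base frame: x ahead of the robot, y to its left, z up, the work surface at z = 0. Lengths are in m, angles in rad, forces in N, time in s.
With the tool pointing down it reaches from about 0.4 to 0.85 m from the base axis. Payload 10.4 kg.
Tool frame: the origin (TCP) lies where the fingers leave the gripper's body, on its centre line; the fingertips stand 73 mm ahead of it and the grasp point (between the pads) lies 54 mm ahead of it; z points along the fingers, y is the line along which they close (so a half turn about z gives the same grasp; the last joint's range is limited). The gripper opens to 85 mm and grips with 20 to 120 N. Pads are 22 mm wide; open, the fingers measure 114 mm over their backs; the gripper's body (76 mm by 85 mm) begins 54 mm behind the grasp point. The pads swing forward as they close: fully open they stand 13 mm farther back than shut.
Start: joints at [-1.154, 0.332, -0.065, 1.46, 0.022, 1.35, -0.088], TCP at [0.266, 0.566, 0.304] pointing down, gripper open.
Joint ranges: [-2.6, 2.6], [-0.5, 2.12], [-1.47, 1.34], [0.16, 2.42], [-1.27, 4.41], [0.06, 2.06], [-2.6, 2.6]. Speed limits (rad/s): [2.22, 2.22, 2.79, 2.79, 3.14, 3.14, 3.14].

INTERFACE

Orientations are given as a unit quaternion [x, y, z, w].
In Python, from workcell import manip, camera gives the robot as it stands. The module is installed in compiled form; this text tells all that it offers.
- The arm moves only by the shell command python3 -m creep 'ROWS' [OPENING] [FORCE]. ROWS is JSON, a list of rows, each a list of 2 entries, a list of its own where there are three numbers: the shift along the tool's x, y, z in mm, then the turn about the tool's z in rad. In form: [[[tx, ty, tz], twist], ...]. A call has 1 to 5 rows; each row is the pose to reach, as a shift and turn from the pose commanded when the call began, along the tool's axes at that moment; what a row does not reach only later rows make up. A row lasts 1/12 s, in which the tool goes at most 41.7 mm and 7.16 degrees, less where a joint would pass 70% of its speed; a pose out of reach is approached as far as the arm can. A call with a gripper value outside its range is refused whole. OPENING is the opening, from 0 (shut) to 1 (fully open), set as the call begins (- or left out, the last holds). The fingers move at their own pace and stop on an object; FORCE is the grip in N (left out, the last holds). Time passes only in rows, so rows that repeat a pose let the fingers close. It gives the time, the measured TCP pose, the force, the opening and the grip force at its end, in the units of the state.
- manip.get_obs(): the state, without advancing time (a new reading comes with each control period).
- camera(name): name is "side" or "top" or "wrist"; returns a dict with "pixels" (400x640x3 uint8, red, green, blue), "z_map" (400x640 float32, m along the optical axis (not along the pixel's ray), 0 where there is no reading), "fx", "fy", "cx", "cy" (pixels), "extrinsics" (4x4, takes a point from world to camera coordinates). Camera axes: x right, y down, z forward; pixel columns grow to the right and rows downward; lengths in m; the calibration is good to about 2 mm. A picture is of the moment at which its call begins.
- manip.hand_in(): hands the job in; it is judged then, once.
The state is a dict: "clock": time; "joint_pos": joint angles; "joint_velocities": joint speeds; "tau": joint torques, N m; "position": TCP position; "ee_rot": TCP orientation; "ft_force": force on the tool from outside, world axes, zero at the start; "torque": the same for the moment, N m; "grip_width": opening from 0.0 (shut) to 1.0 (fully open); "grasp_force": force on a finger pad.
Only numpy, scipy, OpenCV 4.12 (cv2) and the standard library are available. Lean on these libraries where they do the work, as an engineer would, in place of code of your own. Each camera call takes 0.05 s, during which the arm holds its last target. There are 200 camera calls.

TASK

A colleague wants to reach into the gel viewer. With its hinged shield still shut, turn the crank on its right side clockwise until the jaw grips the clear tray firmly against the stop; then lift the sprung shield by its handle and hold it open at 50 degrees from level. The program finishes while still holding it there, steady and with the tray still clamped; leave the things standing round it alone.

Things in the scene. Friction and masses are not known exactly. Their poses are not given: they have to be found in the camera images.
- shield_grip (a point): centre of the shield's handle: a grey block 24 mm wide (along the viewer's y), 22 mm deep, 20 mm tall, at the end of a 10 mm steel stem that stands out at the middle of the shield's front edge. The block's centre is 225 mm from the hinge line and 49 mm in front of the shield's frame (170 x 244 mm, 10 mm thick, aluminium round a clear panel). Axes as the viewer's when shut; it tilts with the shield
- shield_hinge (a point): middle of the shield's hinge line at the back of the gel viewer, 105 mm above the worktop; fixed to the viewer. Its axes are the viewer's: x points to the viewer's back, y to its left along the hinge, z up. The viewer is a low white cabinet, 190 (x) x 260 (y) x 56 mm on the worktop, with a dark plate at z = 60 mm on which the tray lies; it is heavy and does not move. The cabinet's centre is 85 mm in front of this point
- shield (a joint): opening angle of the shield in rad: 0 shut (level), grows as the handle goes up, 1.4 at most; 50 degrees is 0.873. Gravity and a spring pull it shut from any angle (about 2 to 4 N at the handle)
- crank_grip (a point): point to grip on the crank's grey, freely spinning pin: 16 mm in diameter, 56 mm long, lying along the viewer's y, pointing outward from its right side; the point is 22 mm from the pin's free end and 30 mm outside the steel crank arm. The pin goes round the crank axis at 32 mm radius
- crank_axis (a point): point on the crank's axis, fixed to the viewer, straight in line with crank_grip's circle: 71 mm above the worktop, 186 mm to the right of the viewer's middle. Axes as the viewer's. At crank angle q the pin stands at (32 sin q, 0, 32 cos q) mm from here in these axes
- crank (a joint): angle of the crank in rad: 0 with the pin at the top, grows clockwise seen from the viewer's right side (at the top the pin goes away from the robot), hard stop at 11.78. It moves the jaw 16 mm a turn to the left and stays where it is left (about 1.5 N at the pin). Starts between 0 and 2; the pad bears on the tray with the tray against the stop from about 8.7, the grip is firm from about 10.5, and the stop of the crank does no harm
- jaw_pad (a joint): how far the tray has pushed the jaw's sprung rubber pad back into the jaw, in m: 0 free, up to about 0.008; 0.8 N a mm
- pad_face (a point): centre of the pad's clamping face (84 x 14 mm), which looks to the viewer's left
- stop_face (a point): centre of the face of the fixed aluminium stop on the viewer's left, which looks to the right
- tray_center (a point): centre of the clear gel tray, 120 x 140 x 16 mm, the long side along the viewer's y, lying loose on the dark plate under the shield between pad and stop
- gel_tray: the same tray, origin at the centre of its underside
- dropper_bottle: small bottle, 32 mm across, 66 mm tall, loose on the worktop to the left of the viewer; origin at the centre of its underside; leave it alone
- reagent_bottle: bottle, 52 mm across, 106 mm tall, loose on the worktop to the left at the back; origin at the centre of its underside; leave it alone
- lab_timer: timer, 60 x 64 x 18 mm, loose on the worktop near the front edge on the right; origin at the centre of its underside; leave it alone

How it is judged:
By the outcome, as a careful person would: the job done as asked, in the order asked, and still so for the second after the job is handed in, while the arm keeps its last pose, push and grip.
It also fails if it takes over 72 s, if anything falls off the work surface, if the arm or the gripper's body presses on something with over 40 N, if the wrist force passes 120 N, or if a joint passes its speed limit or range.

## Working session

There is one attempt and no reset: what is moved stays moved. The work goes in short steps, Python scripts to look and compute and a shell command to move; the robot and the scene stay as the last step left them, time stands still between calls to the robot, and variables do not carry over. Pictures are saved under pics/ and viewed, at most 10 in all, crops included, and the job is handed in when it is done.

```bash
mkdir -p pics; python3 - <<'E'
from workcell import manip, camera
import cv2, numpy as np
o=manip.get_obs(); print({k:np.round(v,3).tolist() for k,v in o.items()})
for n in ("side","top"):
    c=camera(n); cv2.imwrite(f"pics/{n}0.png",c["pixels"][:,:,::-1]); np.savez(f"{n}0.npz",**c)
    E=c["extrinsics"]; print(n,c["fx"],c["cx"],c["cy"],np.round(E,3).tolist(),np.round(-E[:3,:3].T@E[:3,3],3))
E
```

```text
{'clock': 0.0, 'joint_pos': [-1.154, 0.333, -0.065, 1.461, 0.022, 1.35, -0.088], 'joint_velocities': [-0.002, -0.0, -0.0, -0.001, 0.0, -0.0, -0.0], 'tau': [-0.0, -62.545, 0.049, -39.162, 0.016, 0.01, -0.0], 'position': [0.266, 0.565, 0.303], 'ee_rot': [0.218, 0.976, -0.001, -0.0], 'ft_force': [0.744, -0.287, -0.055], 'torque': [-0.023, 0.017, 0.036], 'grasp_force': 0.0, 'grip_width': 0.998}
side 461.52779414600076 325.3803334540273 204.75753505833035 [[0.999, -0.031, 0.022, -0.548], [-0.002, -0.63, -0.777, 0.115], [0.038, 0.776, -0.629, 1.197], [0.0, 0.0, 0.0, 1.0]] [ 0.502 -0.874  0.855]
top 431.41220566348966 319.85997110601795 199.83174758467078 [[-0.003, -1.0, -0.005, 0.094], [-0.994, 0.003, -0.106, 0.525], [0.106, 0.005, -0.994, 1.184], [0.0, 0.0, 0.0, 1.0]] [0.397 0.087 1.234]
```

View pics/side0.png

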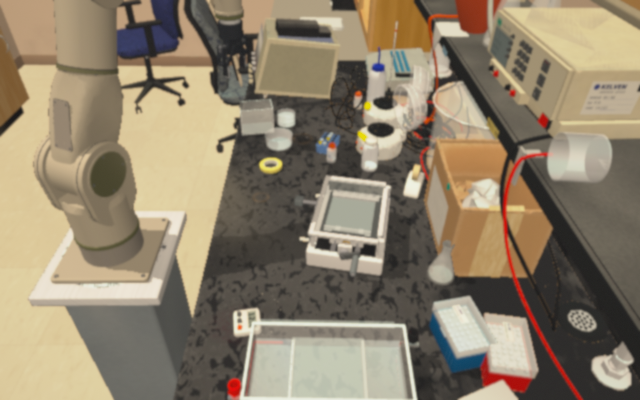

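View pics/top0.png

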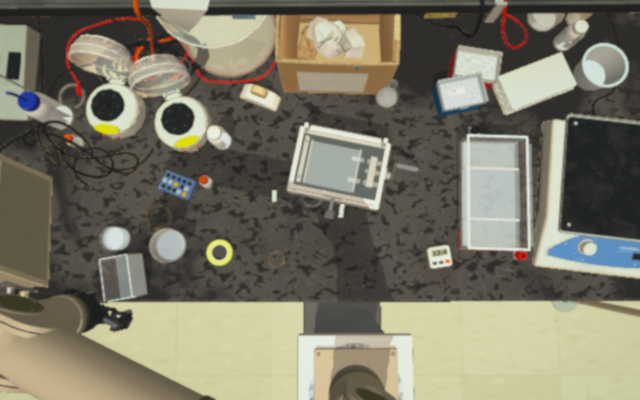

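The side view shows the viewer at about (350,225), with the crank at (350,255) and the handle near (307,203). In the top view it is at about (340,165), turned slightly, with the crank near (400,167) and the handle near (330,210). I'll zoom in next.

```bash
cat > h.py <<'E'
import numpy as np, cv2
from scipy.spatial.transform import Rotation as R
def pts(c):
    z=c["z_map"]; v,u=np.mgrid[:400,:640]
    P=np.stack([(u-c["cx"])/c["fx"]*z,(v-c["cy"])/c["fy"]*z,z],-1); E=c["extrinsics"]
    return (P-E[:3,3])@E[:3,:3]
def ray(c,u,v,h):
    E=c["extrinsics"]; o=-E[:3,:3].T@E[:3,3]; d=E[:3,:3].T@np.array([(u-c["cx"])/c["fx"],(v-c["cy"])/c["fy"],1])
    return o+d*(h-o[2])/d[2]
E
python3 - <<'E'
import numpy as np,cv2
from h import *
t=dict(np.load("top0.npz")); s=dict(np.load("side0.npz"))
a=cv2.resize(t["pixels"][115:225,275:425],None,fx=5,fy=5,interpolation=cv2.INTER_CUBIC)
cv2.imwrite("pics/topc.png",a[:,:,::-1])
b=cv2.resize(s["pixels"][165:285,290:410],None,fx=5,fy=5,interpolation=cv2.INTER_CUBIC)
cv2.imwrite("pics/sidec.png",b[:,:,::-1])
P=pts(t)
np.set_printoptions(linewidth=250,suppress=True)
print((P[155:180:2,380:424:2,2]*1000).round().astype(int))
print((P[194:222:2,310:352:2,2]*1000).round().astype(int))
E
```

```text
[[ 107  106  108  113   51    3    3   -1    0    5    1    1   -1    3    1   -3    2    2    0   -3   -2   -4]
 [ 109  109  110  109    5   -1    2    2   -1    6    4    8   -1   -1    4   -3 1234   -2   -1   -2    3   -3]
 [ 107  107  113  112   -1    2    2    2   -5    1    1    5    3    2    2    1   -1    2   -1   -1    0    4]
 [ 106  107  109  112    1    0    5   87   -2 1234    4    3    0    1    3    2    0    1   -2    5    1    2]
 [ 110  108  112   58   -1    2    1   95    4   87   90   90    1    3    5    0    2    1   -3   -1    2   -1]
 [ 110  109  112   53    2   -2   82   92   86   92   91   90   92   89   90   91   86   -1    0    2   -1    1]
 [ 107  110  111   -2   -3    4   87   89   82   89   92   91   91   89   89   89   92   89   90    0    0    1]
 [ 102  109  111   86    2   -3   86   83 1234    1   -1   -5   84   87   89   89   88   91   94    2    4   -2]
 [ 108  109  108   72   79    0   82   -1    1    1    4   -1    1    0   -2    3    0   83    0   -1    1   -4]
 [ 110  113  108   84   80   80   84   -1    0    0    3    3    1   -2    3   -4  
[... 1182 characters left out ...]
    4    4    1    1    4    4    3    2    0    0]
 [  -3   -4   -1    0   -1   -2    4    1  111  112  114    3    0   -1   -1    1    0    1   -1   -1    2]
 [   2    1   -2    3    1    4    3    1  115  116  115  112    1    2    2    0    3   -5    2    0   -1]
 [   1    5    2    3    0   -2    3  109  119  112  113  113    4   -1   -2    1    2    2    5    5    6]
 [   3    2    0    0    0   -1    6  118  117  116  118  115    6    2    2    1   -1   -1   -3    0   -2]
 [  -1    2   -5   -1    0    1    3   -3  102  110  115  113   -5    2    3    0   -4    2   -3   -2    4]
 [  -1    1    1   -2    1    4   -2   -2    3   -2    1    0    5   -5   -4    1   -3    3   -1   -1    1]]
```

View pics/topc.png

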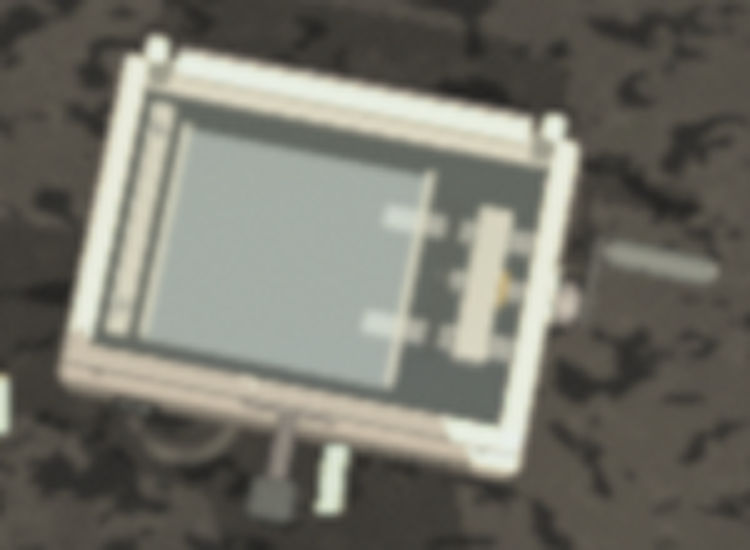

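View pics/sidec.png

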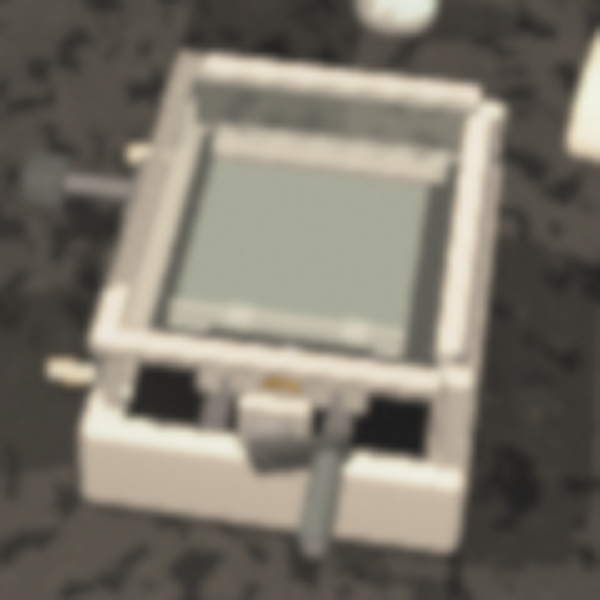

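```bash
python3 - <<'E'
import numpy as np,cv2
from h import *
np.set_printoptions(suppress=True,precision=4)
t=dict(np.load("top0.npz")); P=pts(t); z=P[...,2]
X=P[120:225,280:425].reshape(-1,3)
m=(X[:,2]>.1)&(X[:,2]<.117); sh=X[m]
# main frame: exclude handle by largest comp opening
mask=np.zeros((400,640),np.uint8); mask[120:225,280:425]=(m.reshape(105,145)*255); mask=cv2.morphologyEx(mask,cv2.MORPH_CLOSE,np.ones((5,5)))
# outline of the shield incl. interior
full=mask.copy(); c,_=cv2.findContours(full,cv2.RETR_EXTERNAL,cv2.CHAIN_APPROX_NONE); c=max(c,key=cv2.contourArea)
f=np.zeros_like(mask); cv2.drawContours(f,[c],-1,255,-1); o=cv2.morphologyEx(f,cv2.MORPH_OPEN,np.ones((15,15)))
v,u=np.nonzero(o); W=np.array([ray(t,a,b,.110) for a,b in zip(u,v)])[:,:2]
r=cv2.minAreaRect((W*1000).astype(np.float32)); print(r, cv2.boxPoints(r))
v,u=np.nonzero((f>0)&(o==0)); 
hb=X[(X[:,2]>.1)&(X[:,2]<.122)]
b=P[208:222,318:336].reshape(-1,3); b=b[(b[:,2]>.1)&(b[:,2]<.13)]; print("block",b.mean(0),len(b),np.ptp(b,0))
q=P[150:182,388:424].reshape(-1,3); q=q[(q[:,2]>.075)&(q[:,2]<.1)]; 
q=q[q[:,1]<-.085+0*q[:,1]] if False else q
print("pin",q.mean(0),len(q),q.min(0),q.max(0)); d=q[:,:2]-q[:,:2].mean(0);print(np.linalg.svd(d)[2][0])
E
```

```text
((611.428466796875, 42.70458984375), (244.16424560546875, 185.80039978027344), 78.89933013916016) [[496.7615 -59.207 ]
 [679.0856 -94.9798]
 [726.0954 144.6162]
 [543.7713 180.389 ]]
block [0.4803 0.07   0.1134] 85 [0.0268 0.0235 0.017 ]
pin [ 0.6042 -0.1252  0.0868] 197 [ 0.5759 -0.1695  0.0757] [ 0.6254 -0.0907  0.0957]
[ 0.1558 -0.9878]
```

```bash
python3 - <<'E'
import numpy as np,cv2
from h import *
np.set_printoptions(suppress=True,precision=4)
t=dict(np.load("top0.npz"));s=dict(np.load("side0.npz"))
ex=np.array([.981,-.193]);ey=np.array([.193,.981])
def tri(a,b):
    A=[];B=[]
    for c,(u,v) in ((t,a),(s,b)):
        E=c["extrinsics"];M=np.array([[c["fx"],0,c["cx"]],[0,c["fy"],c["cy"]],[0,0,1]])@E[:3]
        A.append(M)
    x=cv2.triangulatePoints(A[0],A[1],np.array(a,float).reshape(2,1),np.array(b,float).reshape(2,1)); return (x[:3]/x[3]).ravel()
print("block tri",tri((329.5,214.5),(298.7,201.5)), "top ray",ray(t,329.5,214.5,.11))
print("pin end tri",tri((418,169.2),(290+314/5,165+545/5)))
print("pin end ray",ray(t,418,169.2,.085))
hinge=ray(t,329.5,214.5,.11)[:2]+.225*ex; print("hinge",hinge)
for nm,d in (("crank axis",-.085*ex-.186*ey),):
    print(nm,hinge+d)
P=pts(t); q=P[150:182,397:424].reshape(-1,3); q=q[(q[:,2]>.08)&(q[:,2]<.1)]
l=(q[:,:2]-hinge)@np.stack([ex,ey],1); print("pin in viewer axes",l.mean(0),l.min(0),l.max(0),np.percentile(q[:,2],[50,80,90]))
E
```

```text
block tri [0.4788 0.0674 0.1028] top ray [0.478  0.0675 0.11  ]
pin end tri [ 0.6022 -0.1718  0.0858]
pin end ray [ 0.6014 -0.172   0.085 ]
hinge [0.6987 0.0241]
crank axis [ 0.5794 -0.142 ]
pin in viewer axes [-0.0577 -0.1797] [-0.0643 -0.2085] [-0.0492 -0.1528] [0.0892 0.0913 0.0921]
```

The points agree with each other: the block centre is at z≈0.103, and the pin radius comes out at about 30 mm, which gives q≈1.14. Now I'll move toward the crank.

```bash
cat > d.py <<'E'
# print tool-frame delta (mm, rad) from the present TCP to target x y z (m) and heading of tool y (deg)
import sys,numpy as np
from h import R
from workcell import manip
o=manip.get_obs(); r=R.from_quat(o["ee_rot"]).as_matrix(); x,y,z,h=map(float,sys.argv[1:5])
d=r.T@(np.array([x,y,z])-o["position"])*1000
hd=np.degrees(np.arctan2(r[1,1],r[0,1])); tw=(hd-h+180)%360-180
print("pos",np.round(o["position"],4),"hd",round(hd,1),"delta",d.round(1),"twist",round(np.radians(tw),3),"t",round(o["clock"],2),"F",np.round(o["ft_force"],1),"grip",round(o["grip_width"],3),"q7",round(o["joint_pos"][6],2))
E
python3 -m creep '[[[-32,-26,0],0],[[-64,-52,0],0],[[-96,-78,0],0],[[-128,-104,0],0],[[-160,-130,0],0]]' 1 40
python3 -m creep '[[[-32,-26,0],0],[[-64,-52,0],0],[[-96,-78,0],0],[[-128,-104,0],0],[[-160,-130,0],0]]'
python3 -m creep '[[[-32,-26,0],0],[[-64,-52,0],0],[[-96,-78,0],0],[[-128,-104,0],0],[[-160,-130,0],0]]'
python3 d.py .606 -.147 .25 -11.1
```

```text
clock: 0.52
position: [0.3559, 0.3778, 0.3036]
ee_rot: [0.218, 0.976, -0.0, -0.0]
ft_force: [0.5, 0.1, 0.0]
grip_width: 0.998
grasp_force: 0.0
clock: 0.93
position: [0.4452, 0.192, 0.3038]
ee_rot: [0.218, 0.976, 0.0, -0.0]
ft_force: [1.3, -0.6, 0.9]
grip_width: 1.002
grasp_force: 0.0
clock: 1.35
position: [0.5347, 0.0063, 0.3039]
ee_rot: [0.218, 0.976, 0.0, 0.0]
ft_force: [1.5, 0.4, -0.4]
grip_width: 0.999
grasp_force: 0.0
pos [0.5347 0.0063 0.3039] hd 64.8 delta [-129.8 -108.4   53.9] twist 1.325 t 1.35 F [ 1.5  0.4 -0.4] grip 0.999 q7 1.08
```

```bash
python3 -m creep '[[[-30,-25,0],0.12],[[-60,-50,0],0.24],[[-90,-75,0],0.36],[[-120,-100,0],0.48],[[-130,-108,20],0.6]]' >/dev/null
python3 -m creep '[[[0,0,0],0.12],[[0,0,0],0.24],[[0,0,0],0.36],[[0,0,0],0.48],[[0,0,0],0.6]]' >/dev/null
python3 -m creep '[[[0,0,0],0.12],[[0,0,0],0.125],[[0,0,0],0.125]]' >/dev/null
python3 d.py .606 -.147 .25 -11.1
python3 - <<'E'
from workcell import camera
import cv2,numpy as np
from h import *
c=camera("wrist"); np.savez("w1.npz",**c); cv2.imwrite("pics/w1.png",c["pixels"][:,:,::-1])
E=c["extrinsics"]; M=np.array([[c["fx"],0,c["cx"]],[0,c["fy"],c["cy"]],[0,0,1]])@E[:3]
for p in ((.6062,-.1473,.0835),(.5794,-.142,.071),(.479,.0675,.103)):
    x=M@np.r_[p,1]; print(x[:2]/x[2],x[2])
E
```

```text
pos [ 0.6059 -0.1446  0.2835] hd -10.9 delta [-2.3  0.6 33.5] twist 0.003 t 2.43 F [ 0.2 -0.3  0.8] grip 0.999 q7 0.17
[320.14890439 192.37273885] 0.27934385256684857
[287.52188327 188.40707319] 0.2913389825578856
[ 45.40559647 -99.00340092] 0.20973322637565922
```

View pics/w1.png

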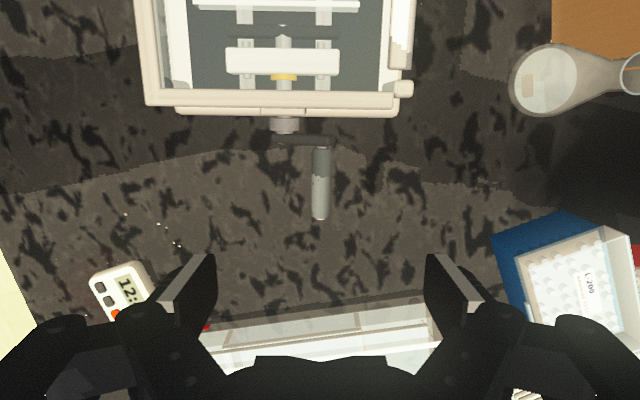

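The wrist view shows the pin upright at column 321, from row 147 to row 219. The projected grip point (320,192) lies on it, and the hub is at (285,125), as predicted. I'll descend and grip.

```bash
python3 -m creep '[[[-2,1,35],0],[[-2,1,70],0],[[-2,1,100],0],[[-2,1,125],0],[[-2,1,146],0]]' >/dev/null
python3 -m creep '[[[0,0,0],0],[[0,0,0],0],[[0,0,0],0],[[0,0,0],0],[[0,0,0],0]]' 0 30 
python3 -m creep '[[[0,0,0],0],[[0,0,0],0],[[0,0,0],0],[[0,0,0],0],[[0,0,0],0]]'
python3 d.py .606 -.147 .1375 -11.1
python3 - <<'E'
from workcell import camera
import cv2,numpy as np
for n in ("side",):
    c=camera(n); np.savez("s2.npz",**c); cv2.imwrite("pics/s2.png",cv2.resize(c["pixels"][150:300,260:460],None,fx=4,fy=4)[:,:,::-1])
E
```

```text
clock: 3.32
position: [0.6074, -0.1471, 0.1395]
ee_rot: [0.772, 0.636, 0.001, 0.001]
ft_force: [0.8, -0.2, -0.2]
grip_width: 0.296
grasp_force: 0.0
clock: 3.73
position: [0.6069, -0.147, 0.1382]
ee_rot: [0.772, 0.635, 0.0, 0.0]
ft_force: [1.3, -0.8, 0.9]
grip_width: 0.173
grasp_force: 30.2
pos [ 0.6069 -0.147   0.1382] hd -11.1 delta [-0.2 -0.9  0.7] twist -0.0 t 3.73 F [ 1.3 -0.8  0.9] grip 0.173 q7 0.24
```

View pics/s2.png

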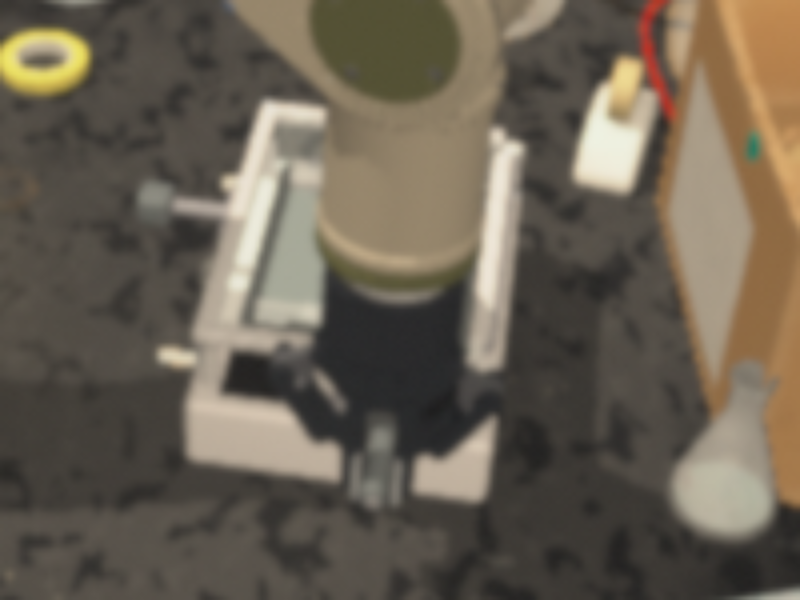

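The side view shows the pin at crop (378,450) between the fingers, and the grip reads 30 N. Next I'll work out the circle table.

```bash
python3 - <<'E'
import numpy as np
q=np.linspace(1.12,11.4,31); p=np.c_[32*np.sin(q),-32*np.cos(q)]
for i in range(0,30,5): print(q[i+5].round(2),(p[i+1:i+6]-p[i]).round(0).astype(int).tolist())
E
```

```text
2.83 [[3, 10], [2, 21], [-2, 31], [-9, 39], [-19, 44]]
4.55 [[-11, 1], [-21, -1], [-31, -6], [-38, -15], [-41, -25]]
6.26 [[0, -11], [4, -21], [11, -30], [20, -35], [31, -37]]
7.97 [[11, 2], [20, 7], [28, 15], [32, 25], [33, 36]]
9.69 [[-3, 10], [-10, 19], [-19, 25], [-29, 28], [-40, 27]]
11.4 [[-10, -5], [-18, -12], [-22, -22], [-24, -33], [-21, -44]]
```

```bash
python3 -m creep '[[[0,3,10],0],[[0,2,21],0],[[0,-2,31],0],[[0,-9,39],0],[[0,-19,44],0]]'
python3 -m creep '[[[0,-11,1],0],[[0,-21,-1],0],[[0,-31,-6],0],[[0,-38,-15],0],[[0,-41,-25],0]]'
python3 -m creep '[[[0,0,0],0],[[0,0,0],0]]'
python3 d.py .606 -.147 .1375 -11.1
python3 - <<'E'
from workcell import camera
import cv2,numpy as np
c=camera("wrist"); s=camera("side")
a=np.hstack([cv2.resize(s["pixels"][180:290,280:400],(400,367)),cv2.resize(c["pixels"][:,120:520],(400,400))[:367]])
cv2.imwrite("pics/w3.png",a[:,:,::-1])
E
```

```text
clock: 4.2
position: [0.5871, -0.1424, 0.0944]
ee_rot: [0.772, 0.636, -0.0, -0.002]
ft_force: [-8.9, 7.7, 34.8]
grip_width: 0.174
grasp_force: 33.5
clock: 4.62
position: [0.5468, -0.1349, 0.1187]
ee_rot: [0.772, 0.635, -0.0, -0.001]
ft_force: [-0.8, 2.1, -2.0]
grip_width: 0.175
grasp_force: 30.2
clock: 4.78
position: [0.5469, -0.135, 0.1188]
ee_rot: [0.772, 0.635, -0.0, -0.001]
ft_force: [-3.7, 0.9, -0.2]
grip_width: 0.174
grasp_force: 30.3
pos [ 0.5469 -0.135   0.1188] hd -11.1 delta [ -0.4  60.2 -18.9] twist 0.0 t 4.78 F [-3.7  0.9 -0.2] grip 0.174 q7 0.23
```

View pics/w3.png

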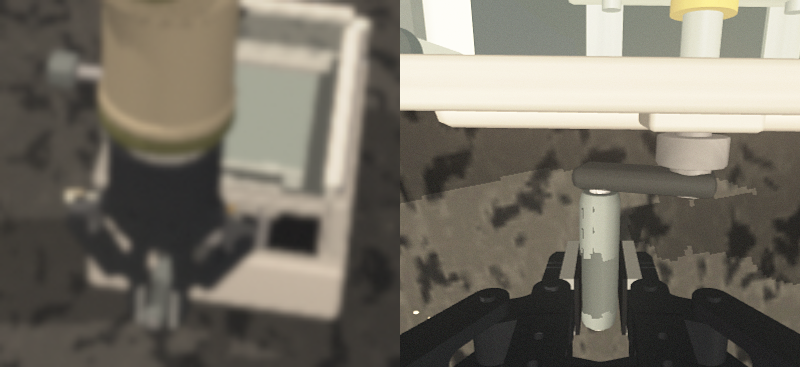

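The crank follows: in the wrist view the pin is now on the robot side of the hub, at (598,260) against the hub at (692,150). The 35 N near the bottom suggests a small vertical offset, so I'll check at the top.

```bash
python3 -m creep '[[[0,0,-11],0],[[0,4,-21],0],[[0,11,-30],0],[[0,20,-35],0],[[0,31,-37],0]]'
python3 -m creep '[[[0,0,0],0],[[0,0,0],0]]'
python3 d.py .606 -.147 .1375 -11.1
```

```text
clock: 5.3
position: [0.5794, -0.142, 0.159]
ee_rot: [0.772, 0.635, 0.001, 0.001]
ft_force: [-0.3, 2.3, 5.5]
grip_width: 0.175
grasp_force: 30.7
clock: 5.47
position: [0.5808, -0.1422, 0.1584]
ee_rot: [0.772, 0.635, 0.002, 0.003]
ft_force: [2.6, 0.6, 8.8]
grip_width: 0.174
grasp_force: 31.6
pos [ 0.5808 -0.1422  0.1584] hd -11.1 delta [ 0.2 25.5 21. ] twist -0.001 t 5.47 F [2.6 0.6 8.8] grip 0.174 q7 0.22
```

```bash
python3 -m creep '[[[0,11,0],0],[[0,20,5],0],[[0,28,13],0],[[0,32,23],0],[[0,33,34],0]]'
python3 -m creep '[[[0,-1,5],0],[[0,-3,10],0],[[0,-6,15],0],[[0,-10,19],0],[[0,-10,19],0]]'
python3 d.py .606 -.147 .1375 -11.1
```

```text
clock: 5.88
position: [0.609, -0.1473, 0.1201]
ee_rot: [0.772, 0.635, -0.002, -0.003]
ft_force: [-19.1, 6.7, 5.1]
grip_width: 0.176
grasp_force: 32.0
clock: 6.3
position: [0.5988, -0.1452, 0.1023]
ee_rot: [0.772, 0.635, -0.001, -0.003]
ft_force: [-15.2, 6.6, 16.3]
grip_width: 0.175
grasp_force: 32.4
pos [ 0.5988 -0.1452  0.1023] hd -11.1 delta [ -0.4   7.2 -35.2] twist -0.0 t 6.3 F [-15.2   6.6  16.3] grip 0.175 q7 0.26
```

```bash
python3 -m creep '[[[0,-11,4],0],[[0,-22,6],0],[[0,-33,5],0],[[0,-42,0],0],[[0,-50,-9],0]]'
python3 -m creep '[[[0,-4,-10],0],[[0,-4,-20],0],[[0,-2,-29],0],[[0,-1,-31],0],[[0,-1,-31],0]]'
python3 d.py .606 -.147 .1375 -11.1
```

```text
clock: 6.72
position: [0.5504, -0.1357, 0.1109]
ee_rot: [0.772, 0.635, -0.001, -0.001]
ft_force: [-0.6, 2.9, -3.0]
grip_width: 0.176
grasp_force: 30.4
clock: 7.13
position: [0.5509, -0.1361, 0.1445]
ee_rot: [0.772, 0.635, 0.0, -0.0]
ft_force: [-8.4, 2.4, 4.7]
grip_width: 0.174
grasp_force: 31.2
pos [ 0.5509 -0.1361  0.1445] hd -11.1 delta [-0.1 56.2  7.1] twist -0.0 t 7.13 F [-8.4  2.4  4.7] grip 0.174 q7 0.22
```

```bash
python3 -m creep '[[[0,0,0],0],[[0,0,0],0],[[0,0,0],0],[[0,0,0],0],[[0,0,0],0]]' 1
python3 -m creep '[[[0,0,0],0],[[0,0,-30],0],[[0,0,-70],0],[[0,0,-110],0],[[0,0,-145],0]]'
python3 -m creep '[[[-40,0,0],0],[[-80,0,0],0],[[-120,0,0],0],[[-120,0,0],0]]'
python3 d.py .479 .0675 .25 78.9
python3 - <<'E'
from workcell import camera
import cv2,numpy as np
from h import *
c=camera("top"); s=camera("side"); np.savez("t4.npz",**c); np.savez("s4.npz",**s)
a=np.hstack([cv2.resize(c["pixels"][120:220,280:420],(560,400)),cv2.resize(s["pixels"][165:285,290:410],(240,240))[:240].repeat(1,0) if 0 else cv2.copyMakeBorder(cv2.resize(s["pixels"][165:285,290:410],(240,240)),0,160,0,0,0)])
cv2.imwrite("pics/t4.png",a[:,:,::-1])
E
```

```text
clock: 7.55
position: [0.551, -0.1361, 0.1431]
ee_rot: [0.772, 0.635, 0.0, 0.0]
ft_force: [-0.6, -0.1, 0.9]
grip_width: 0.878
grasp_force: 0.0
clock: 7.97
position: [0.5505, -0.1364, 0.2903]
ee_rot: [0.772, 0.635, 0.0, 0.0]
ft_force: [1.0, 0.7, 0.4]
grip_width: 1.0
grasp_force: 0.0
clock: 8.3
position: [0.5239, -0.2624, 0.2888]
ee_rot: [0.776, 0.631, -0.001, 0.002]
ft_force: [-1.0, -0.8, 0.7]
grip_width: 0.997
grasp_force: 0.0
pos [ 0.5239 -0.2624  0.2888] hd -11.7 delta [ 314.  -110.9   37.5] twist -1.581 t 8.3 F [-1.  -0.8  0.7] grip 0.997 q7 0.37
```

View pics/t4.png

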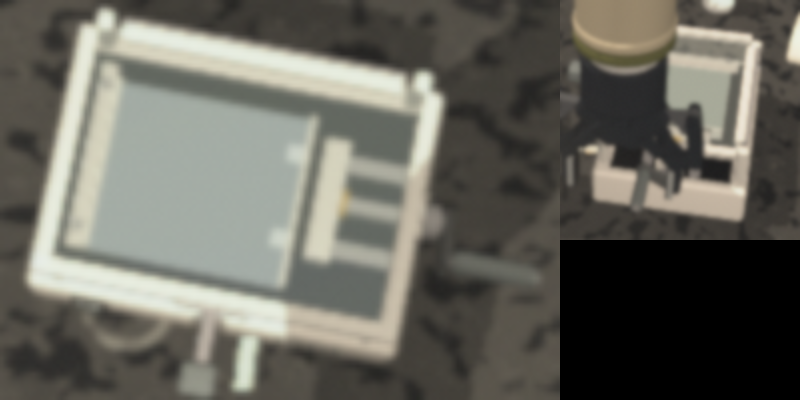

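The top view shows the tray against the stop at (100,160), the jaw block up close at (328,200), and the pin at (497,268) on the robot side, at about 11.6 rad. Now on to the handle.

```bash
python3 -m creep '[[[30,-11,0],-0.12],[[65,-23,0],-0.24],[[100,-35,0],-0.36],[[135,-48,0],-0.48],[[170,-60,0],-0.6]]' >/dev/null
python3 -m creep '[[[0,0,0],-0.12],[[0,0,0],-0.24],[[0,0,0],-0.36],[[0,0,0],-0.48],[[0,0,0],-0.6]]' >/dev/null
python3 -m creep '[[[0,0,0],-0.12],[[0,0,0],-0.24],[[0,0,0],-0.36],[[0,0,0],-0.36]]' >/dev/null
python3 d.py .479 .0675 .25 78.9
```

```text
pos [ 0.5016 -0.074   0.2879] hd 78.7 delta [ 49.8 134.3  37.9] twist -0.003 t 9.57 F [0.  0.5 0.1] grip 1.002 q7 1.48
```

```bash
python3 -m creep '[[[15,38,0],0],[[30,76,0],0],[[45,110,0],0],[[50,134,0],0],[[50,134,20],0]]' >/dev/null
python3 -m creep '[[[0,0,18],0],[[0,0,18],0]]'
python3 d.py .479 .0675 .157 78.9
python3 - <<'E'
from workcell import camera
import cv2,numpy as np
c=camera("wrist"); np.savez("w5.npz",**c); cv2.imwrite("pics/w5.png",c["pixels"][:,:,::-1])
E=c["extrinsics"]; M=np.array([[c["fx"],0,c["cx"]],[0,c["fy"],c["cy"]],[0,0,1]])@E[:3]
x=M@np.r_[.479,.0675,.115,1]; print(x[:2]/x[2],x[2],c["fx"])
E
```

```text
clock: 10.15
position: [0.4781, 0.0672, 0.2471]
ee_rot: [0.103, 0.995, -0.001, -0.002]
ft_force: [-0.1, 0.5, -1.9]
grip_width: 0.998
grasp_force: 0.0
pos [0.4781 0.0672 0.2471] hd 78.2 delta [-1.2  0.7 90.1] twist -0.013 t 10.15 F [-0.1  0.5 -1.9] grip 0.998 q7 1.16
[321.59114879 217.42396438] 0.2133474259532812 347.96145585868544
```

View pics/w5.png

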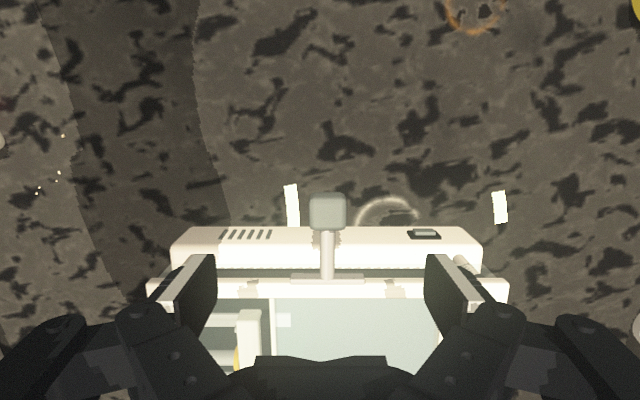

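The block is at (327,210) and I predicted (321.6,217), so it is a few mm off. I'll measure it with the wrist depth.

```bash
python3 - <<'E'
import numpy as np
from h import *
c=dict(np.load("w5.npz")); P=pts(c)
b=P[185:238,300:355].reshape(-1,3); ok=(b[:,2]>.108)&(b[:,2]<.125); b=b[ok]
ex=np.array([.981,-.193]);ey=np.array([.193,.981])
l=b[:,:2]@np.stack([ex,ey],1); lo=np.percentile(l,1,0);hi=np.percentile(l,99,0); m=(lo+hi)/2
print(len(b),np.median(b[:,2]),"ext",hi-lo,"centre",m[0]*ex+m[1]*ey)
E
```

```text
1350 0.11406137380129164 ext [0.02703237 0.02298931] centre [0.4808711  0.07084503]
```

```bash
python3 -m creep '[[[0,3.5,30],-0.013],[[0,3.5,60],-0.013],[[0,3.5,80],-0.013],[[0,3.5,90],-0.013],[[0,3.5,90],-0.013]]'
python3 -m creep '[[[0,0,0],0],[[0,0,0],0],[[0,0,0],0],[[0,0,0],0],[[0,0,0],0]]' 0 50
python3 -m creep '[[[0,0,0],0],[[0,0,0],0],[[0,0,0],0],[[0,0,0],0],[[0,0,0],0]]'
python3 d.py .478 .0705 .157 78.9
```

```text
clock: 10.62
position: [0.4799, 0.0694, 0.159]
ee_rot: [0.096, 0.995, -0.001, -0.001]
ft_force: [-0.7, 0.7, 0.5]
grip_width: 1.0
grasp_force: 0.0
clock: 11.03
position: [0.4809, 0.0697, 0.1607]
ee_rot: [0.096, 0.995, 0.001, 0.001]
ft_force: [2.9, 10.1, 0.2]
grip_width: 0.296
grasp_force: 8.5
clock: 11.45
position: [0.481, 0.0707, 0.1606]
ee_rot: [0.096, 0.995, 0.001, 0.001]
ft_force: [0.9, 5.1, 1.6]
grip_width: 0.272
grasp_force: 52.6
pos [0.481  0.0707 0.1606] hd 79.0 delta [ 2.9 -0.7  3.6] twist 0.002 t 11.45 F [0.9 5.1 1.6] grip 0.272 q7 1.22
```

```bash
python3 -m creep '[[[0,0,-12],0],[[-1,0,-23],0],[[-3,0,-35],0],[[-5,0,-47],0],[[-8,0,-58],0]]'
python3 -m creep '[[[0,0,0],0],[[0,0,0],0],[[0,0,0],0]]'
```

```text
clock: 11.87
position: [0.4888, 0.069, 0.2188]
ee_rot: [0.096, 0.995, 0.001, 0.001]
ft_force: [6.3, 6.5, -5.4]
grip_width: 0.27
grasp_force: 51.9
clock: 12.12
position: [0.4887, 0.0691, 0.218]
ee_rot: [0.095, 0.995, 0.001, 0.001]
ft_force: [3.7, 5.4, -3.4]
grip_width: 0.267
grasp_force: 52.1
```

```bash
python3 -m creep '[[[-3,0,-11],0],[[-7,0,-22],0],[[-12,0,-33],0],[[-17,0,-44],0],[[-22,0,-54],0]]'
python3 -m creep '[[[0,0,0],0],[[0,0,0],0],[[0,0,0],0]]'
```

```text
clock: 12.53
position: [0.5103, 0.0646, 0.2718]
ee_rot: [0.095, 0.995, 0.001, 0.0]
ft_force: [9.6, 5.3, -9.9]
grip_width: 0.268
grasp_force: 51.8
clock: 12.78
position: [0.5101, 0.0647, 0.2714]
ee_rot: [0.095, 0.995, 0.001, 0.0]
ft_force: [5.0, 5.2, -5.1]
grip_width: 0.27
grasp_force: 52.3
```

```bash
python3 -m creep '[[[-8,0,-13],0],[[-18,0,-26],0],[[-28,0,-38],0],[[-39,0,-50],0],[[-51,0,-61],0]]'
python3 -m creep '[[[0,0,0],0],[[0,0,0],0],[[0,0,0],0],[[0,0,0],0],[[0,0,0],0]]'
python3 - <<'E'
from workcell import camera
import cv2,numpy as np
from h import *
np.set_printoptions(suppress=True,precision=4)
s=camera("side"); t=camera("top"); np.savez("s6.npz",**s); np.savez("t6.npz",**t)
a=np.hstack([cv2.resize(s["pixels"][140:290,280:430],(400,400)),cv2.resize(t["pixels"][100:240,270:410],(400,400))])
cv2.imwrite("pics/s6.png",a[:,:,::-1])
E
```

```text
clock: 13.2
position: [0.5599, 0.0544, 0.332]
ee_rot: [0.096, 0.995, -0.0, -0.001]
ft_force: [5.4, 2.3, -11.8]
grip_width: 0.27
grasp_force: 51.0
clock: 13.62
position: [0.5597, 0.0544, 0.3319]
ee_rot: [0.096, 0.995, 0.0, -0.0]
ft_force: [5.3, 3.3, -9.2]
grip_width: 0.269
grasp_force: 52.0
```

View pics/s6.png

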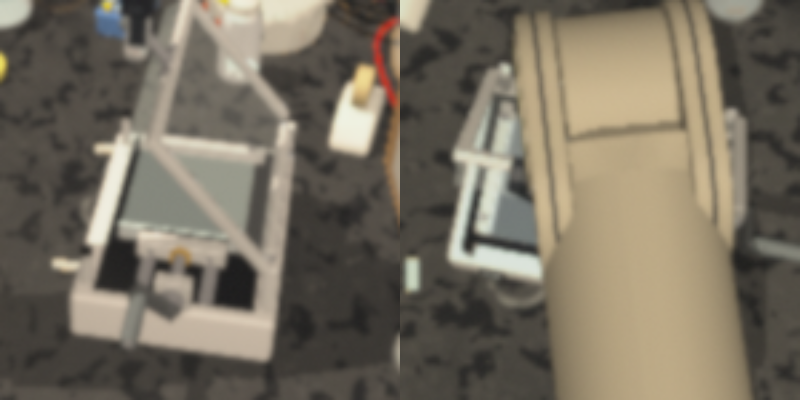

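The shield stands open with the tray against the jaw. The handle path gives about 49.8°. I'll check that with the depth of the near frame bar, which runs from (285,115) to (195,5) and from (265,260) to (160,145) in the crop.

```bash
python3 - <<'E'
import numpy as np
from h import *
ex=np.array([.981,-.193]);ey=np.array([.193,.981]); hg=np.array([.699,.027])
for n in ("s6","t6"):
    P=pts(dict(np.load(n+".npz"))).reshape(-1,3)
    l=np.c_[(P[:,:2]-hg)@np.stack([ex,ey],1),P[:,2]]
    for a,b in ((-.125,-.105),(.105,.125)):
        k=(l[:,1]>a)&(l[:,1]<b)&(l[:,2]>.13)&(l[:,2]<.26)&(l[:,0]<.02)&(l[:,0]>-.2); q=l[k]
        if len(q)<20: print(n,a,len(q)); continue
        for _ in range(3):
            m=q.mean(0); v=np.linalg.svd(q[:,[0,2]]-m[[0,2]],full_matrices=False)[2]; d=(q[:,[0,2]]-m[[0,2]])@v[1]; q=q[abs(d)<max(.004,1.5*d.std())]
        print(n,a,len(q),"angle",np.degrees(np.arctan2(abs(v[0,1]),abs(v[0,0]))).round(2),d.std().round(4),q[:,2].min(),q[:,2].max())
E
python3 d.py .56 .0544 .333 78.9
```

```text
s6 -0.125 292 angle 49.01 0.0025 0.13042843381259414 0.24297359400794594
s6 0.105 175 angle 49.33 0.0016 0.1301483240736059 0.24083147823951848
t6 -0.125 167 angle 49.05 0.0013 0.1310358665022471 0.24198016780149223
t6 0.105 181 angle 48.29 0.0024 0.13004368004912764 0.24317405129707684
pos [0.5598 0.0544 0.3319] hd 79.0 delta [-0.2  0.1 -1.1] twist 0.002 t 13.72 F [ 5.1  3.8 -8.2] grip 0.27 q7 1.28
```

```bash
python3 -m creep '[[[-1,0,-1],0],[[-2,0,-2],0],[[-2,0,-2],0],[[-2,0,-2],0],[[-2,0,-2],0]]'
python3 -m creep '[[[0,0,0],0],[[0,0,0],0],[[0,0,0],0],[[0,0,0],0],[[0,0,0],0]]'
python3 -m creep '[[[0,0,0],0],[[0,0,0],0],[[0,0,0],0],[[0,0,0],0],[[0,0,0],0]]'
python3 - <<'E'
import numpy as np
from h import *
from workcell import camera,manip
ex=np.array([.981,-.193]);ey=np.array([.193,.981]); hg=np.array([.699,.027])
for n in ("side","top"):
    P=pts(camera(n)).reshape(-1,3)
    l=np.c_[(P[:,:2]-hg)@np.stack([ex,ey],1),P[:,2]]
    for a,b in ((-.125,-.105),(.105,.125)):
        q=l[(l[:,1]>a)&(l[:,1]<b)&(l[:,2]>.13)&(l[:,2]<.26)&(l[:,0]<.02)&(l[:,0]>-.2)]
        for _ in range(3):
            m=q.mean(0); v=np.linalg.svd(q[:,[0,2]]-m[[0,2]],full_matrices=False)[2]; d=(q[:,[0,2]]-m[[0,2]])@v[1]; q=q[abs(d)<max(.004,1.5*d.std())]
        print(n,len(q),np.degrees(np.arctan2(abs(v[0,1]),abs(v[0,0]))).round(2))
print(np.abs(manip.get_obs()["joint_velocities"]).max())
E
```

```text
clock: 14.13
position: [0.5615, 0.0541, 0.3334]
ee_rot: [0.096, 0.995, -0.0, -0.001]
ft_force: [6.2, 3.6, -12.7]
grip_width: 0.27
grasp_force: 51.6
clock: 14.55
position: [0.5615, 0.0541, 0.3333]
ee_rot: [0.096, 0.995, -0.0, -0.001]
ft_force: [6.5, 3.4, -11.5]
grip_width: 0.271
grasp_force: 51.6
clock: 14.97
position: [0.5615, 0.0541, 0.3334]
ee_rot: [0.096, 0.995, -0.0, -0.001]
ft_force: [6.8, 2.9, -11.2]
grip_width: 0.269
grasp_force: 51.6
side 297 49.45
side 168 49.94
top 155 49.83
top 179 49.03
0.0013360491492622327
```

The shield reads about 49.6° by depth and 50.2° by the handle path, and it is steady. Handing in.

```bash
python3 -c "
from workcell import manip
print(manip.hand_in())"
```

```text
the job is handed in; nothing more can be done
None
```

I handed the job in with the crank at about 11.6 rad, the tray clamped against the stop, and the arm holding the shield steady at about 50° (49.6° by camera depth, 50.2° by the handle's path).

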